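# Reset the pump console with the blunt probe from the tool case

### The job

The vacuum pump has tripped: take the blunt-ended probe out of the tool case by its bare shank (its handle is sunk in the moulding), lay it flat on the rubber mat and let go, then take it again by its handle so that the shank is free. Push its tip straight down the bore in the sloping panel of the control console until the spring button at the bottom is fully home, keep it in for about a second without forcing anything, and lay the probe flat back on the mat. Leave the flat-bladed screwdriver in its pocket and the other things on the bench where they are.

Things in the scene. Friction and masses are not known exactly. Their poses are not given: they have to be found in the camera images.
- probe: Blunt probe, 80 g, 205 mm long, lying in one of the case's two long pockets: black square handle 95 x 24 x 24 mm (x = -102.5 to -7.5) and round steel shank of diameter 8 (x = -7.5 to 102.5). Origin at mid-length, level with the handle's underside; x runs from handle to tip; centre line at z = 12 mm. Balances at about x = -25 mm, so it lies with the shank level, 12 mm above what it lies on.
- probe_handle (a point): Middle of the probe's handle, on the centre line, 157.5 mm behind the tip.
- probe_tip (a point): Centre of the blunt, square-cut end of the probe's shank, diameter 8 mm.
- flat_driver: Flat-bladed screwdriver in the other pocket, to be left alone: same black handle, shank and frame as the probe, but it ends in a flat blade 16 mm wide, 18 long, 3 thick, too wide for the bore.
- case: Grey moulded tool case without lid, fixed, 270 (x) x 250 (y) x 28 mm high, floor 6 mm thick. Origin at the centre of its underside. Long pockets along x at y = +36 and -36 mm hold the two drivers, in either order, tips to +x. The handles are sunk in 27 mm wide pockets, only 2 mm proud of the top, and cannot be pinched. Fixed sockets stand 10 mm above the top beside the handles.
- finger_trough (a point): Middle of the case's open finger trough, on its floor (6 mm above the bench). The trough is 48 mm along the case's x and 226 mm along its y and crosses both shanks, which pass at y = +36 and -36 mm with their centre line 12 mm above its floor. At the trough's middle the shank is 42.5 mm behind its tip. Outside it the shanks lie in narrow channels.
- mat: Black rubber mat, fixed, 260 (x) x 150 (y) x 3 mm, bare at first. Origin at the centre of its underside; its top is 3 mm above the bench.
- console: Grey steel control console, fixed, 150 deep (x) x 160 wide (y), 131 mm high; four bolting lugs, 4 mm thick, stick out 21 mm at the sides. Origin at the centre of its underside. The sloping panel faces its -x and up, at 45 degrees. It stands on the left, the panel looking across the bench away from the robot's base and to the right (between +x and -y of the world, 45 degrees from either, give or take 20).
- reset_port: The bore in the sloping panel, in a black bezel, its only open hole, beside a dial, a rocker and a lamp. Origin at the centre of the bore's mouth in the panel's face, 88 mm above the bench; z points straight out of the panel along the bore, so the probe goes in along -z; x points up the slope. Diameter 14 mm, mouth countersunk 3 mm. The button lies 38 to 46 mm down, differing from start to start.
- reset (a joint): Travel in m of the white spring button (diameter 11.6 mm) at the bottom of the bore: 0 out, 0.005 fully home. Its depth has to be felt: the spring pushes back with about 2.5 N at first touch, 6 N fully home, then a hard stop. It springs out again when let go.
- wrench: Bystander, loose: open-ended wrench, lying, 190 mm long. Leave it where it is. Origin at its underside, on the work surface.
- ring_wrench: Bystander, loose: shorter wrench, lying, 160 mm long. Leave it where it is. Origin at its underside, on the work surface.
- deep_socket: Bystander, loose: steel deep socket standing on end, diameter 28 mm, 63 mm high. Leave it where it is. Origin at its underside, on the work surface.
- bolt_jar: Bystander, loose: clear jar with black cap, diameter 72 mm, 85 mm high. Leave it where it is. Origin at its underside, on the work surface.
- spray_can: Bystander, loose: white spray can, standing, diameter 54 mm, 160 mm high. Leave it where it is. Origin at its underside, on the work surface.
Things that resemble listed ones, but are neither listed nor needed, are in the scene too. Leave any pink look-alike of the probe alone.

How it is judged:
By the outcome, as a careful person would: the job done as asked, in the order asked, and still so for the second after the job is handed in, with the robot touching nothing.
It also fails if it takes over 70 s, if anything falls off the work surface, if the arm or the gripper's body presses on something with over 40 N, if the wrist force passes 120 N, or if a joint passes its speed limit or range.

### The arm

A 6-joint arm with a two-finger parallel gripper is mounted at the origin on the work surface. World frame = base frame: x ahead of the robot, y to its left, z up, the work surface at z = 0. Lengths are in m, angles in rad, forces in N, time in s.
With the tool pointing down it reaches from about 0.25 to 0.85 m from the base axis. Payload 12.5 kg.
Tool frame: the origin (TCP) lies between the finger pads; the fingertips stand 17 mm ahead of it and the grasp point (between the pads) lies 2 mm behind it; z points along the fingers, y is the line along which they close (so a half turn about z gives the same grasp; the last joint's range is limited). The gripper opens to 93 mm and grips with 3 to 60 N. Pads are 15 mm wide; open, the fingers measure 128 mm over their backs; the gripper's body (75 mm by 188 mm) begins 65 mm behind the grasp point.
Start: joints at [1.043, 0.351, 1.652, -0, 1.139, -0.085], TCP at [0.236, 0.497, 0.236] pointing down, gripper open.
Joint ranges: [-2.75, 2.75], [-0.79, 2.1], [0.01, 2.65], [-1.57, 4.71], [0.07, 3.14], [-2.87, 2.87]. Speed limits (rad/s): [2.22, 2.22, 2.79, 3.14, 3.14, 3.14].

### API

Orientations are given as [roll, pitch, yaw] about the fixed x, y, z axes, in that order (R = Rz(yaw) Ry(pitch) Rx(roll)).
In Python, from rig import state, read_camera, job_done gives the robot as it stands.
- The arm moves only by the tool drive_tool, never from a script. Its argument "motion" is text: rows parted by semicolons, each of 5 numbers parted by spaces: the closure, from -1 (fully open) to 1 (shut), then the shift along the tool's x, y, z in cm, then the turn about the tool's z in rad. A call has 1 to 10 rows; each row is the pose to reach, as a shift and turn from the pose commanded when the call began, along the tool's axes at that moment; what a row does not reach only later rows make up. A row lasts 1/12 s, in which the tool goes at most 41.7 mm and 7.16 degrees, less where a joint would pass 70% of its speed; a pose out of reach is approached as far as the arm can. A call with a gripper value outside its range is refused whole. The fingers move at their own pace and stop on an object; "grip_force" is the grip in N (left out, the last holds). Time passes only in rows, so rows that repeat a pose let the fingers close. It gives the time, the measured TCP pose, the force, the opening and the grip force at its end, in the units of the state.
- state(): the state, without advancing time (a new reading comes with each control period).
- read_camera(name): name is "side" or "top" or "wrist"; returns a dict with "frame" (384x512x3 uint8, blue, green, red), "range_z" (384x512 float32, m along the optical axis (not along the pixel's ray), 0 where there is no reading), "K" (3x3 intrinsics, pixels), "view" (4x4, takes a point from world to camera coordinates). Camera axes: x right, y up, looking along -z (the intrinsics and any distortion apply to the point x, -y, -z); pixel columns grow to the right and rows downward; lengths in m; the calibration is good to about 2 mm. A picture is of the moment at which its call begins.
- job_done(): hands the job in; it is judged then, once.
The state is a dict: "t": time; "joint_positions": joint angles; "dq": joint speeds; "tau": joint torques, N m; "tool_pos": TCP position; "eef_rot": TCP orientation; "force": force on the tool from outside, world axes, zero at the start; "ft_torque": the same for the moment, N m; "grip_width": opening from 0.0 (shut) to 1.0 (fully open); "finger_force": force on a finger pad.
Only numpy, scipy, OpenCV 4.12 (cv2) and the standard library are available. Lean on these libraries where they do the work, as an engineer would, in place of code of your own. Each camera call takes 0.05 s, during which the arm holds its last target. There are 200 camera calls.

## Working session

There is one attempt and no reset: what is moved stays moved. The work goes in short steps, Python scripts to look and compute and a tool call to move; the robot and the scene stay as the last step left them, time stands still between calls to the robot, and variables do not carry over. Pictures are saved under pics/ and viewed, at most 10 in all, crops included, and the job is handed in when it is done.

Besides the shell and the picture viewer there is one more tool, called after ">>>" by a JSON object that holds its "fn" and its "kwargs". drive_tool: Moves the arm, as the interface text tells. Its arguments: {"type":"object","properties":{"motion":{"type":"string"},"grip_force":{"type":"number"}},"required":["motion"]}

```bash
ls; mkdir -p pics; cat > h.py <<'E'
import numpy as np,cv2,sys
from rig import state,read_camera,job_done
from scipy.spatial.transform import Rotation as R
def grab(n,tag):
    d=read_camera(n); cv2.imwrite(f'pics/{tag}.png',d['frame']); np.savez(f'{tag}.npz',**d); return d
def load(tag): return dict(np.load(f'{tag}.npz'))
def cam(d):
    V=d['view']; Rc=V[:3,:3]; c=-Rc.T@V[:3,3]; return Rc,c
def ray(d,u,v):
    K=d['K'];Rc,c=cam(d); r=np.array([(u-K[0,2])/K[0,0],-(v-K[1,2])/K[1,1],-1.]); return c,Rc.T@r
def onz(d,u,v,z):
    c,r=ray(d,u,v); return c+r*(z-c[2])/r[2]
def dep(d,u,v):
    c,r=ray(d,u,v); return c+r*d['range_z'][int(round(v)),int(round(u))]
def proj(d,p):
    K=d['K']; q=d['view'][:3,:3]@np.asarray(p)+d['view'][:3,3]; return K[0,0]*q[0]/-q[2]+K[0,2],K[1,1]*-q[1]/-q[2]+K[1,2]
def cloud(d):
    K=d['K'];Rc,c=cam(d);v,u=np.mgrid[:384,:512]
    r=np.stack([(u-K[0,2])/K[0,0],-(v-K[1,2])/K[1,1],-np.ones(u.shape)],-1)
    return c+(r*d['range_z'][...,None])@Rc
def tool():
    s=state(); return np.array(s['tool_pos']),R.from_euler('xyz',s['eef_rot']).as_matrix(),s
def to(p):
    "shift in cm in tool axes to point p"
    t,M,s=tool(); return (M.T@(np.asarray(p)-t))*100
E
python3 - <<'E'
from h import *
for n in ['top','side','wrist']:
    d=grab(n,n+'0'); print(n,d['K'].tolist(),cam(d)[1],[k for k in d])
a=np.hstack([cv2.imread('pics/top0.png'),cv2.imread('pics/side0.png')])
print(state())
E
```

```text
pics
top [[479.81801764048504, 0.0, 253.5388957859949], [0.0, 479.81801764048504, 194.0517173853181], [0.0, 0.0, 1.0]] [0.25254976 0.06156489 1.54109243] ['frame', 'range_z', 'K', 'view']
side [[498.69567604174983, 0.0, 254.80733119614845], [0.0, 498.69567604174983, 194.88423046227058], [0.0, 0.0, 1.0]] [0.10509386 1.06282829 1.30981103] ['frame', 'range_z', 'K', 'view']
wrist [[300.71044163665135, 0.0, 251.3080345380748], [0.0, 300.71044163665135, 194.68064926527376], [0.0, 0.0, 1.0]] [0.16826369 0.52764903 0.38436946] ['frame', 'range_z', 'K', 'view']
{'t': 0.15, 'joint_positions': array([ 1.04343633e+00,  3.51090810e-01,  1.65224547e+00, -3.60685450e-05,
        1.13908954e+00, -8.46063512e-02]), 'dq': array([-0.00031553, -0.00100342, -0.00274197,  0.0021892 , -0.00024479,
        0.00098035]), 'tau': array([-3.97761360e-04, -4.97479463e+01, -2.85331285e+01,  6.98106084e-02,
        2.47336953e-02, -8.06162484e-05]), 'tool_pos': array([0.23550536, 0.49676876, 0.23524897]), 'eef_rot': array([-3.14075970e+00, -3.77774539e-05,  2.69885410e+00]), 'force': array([-0.23707597,  0.15006771,  0.91732445]), 'ft_torque': array([ 0.03949039, -0.01351028, -0.03188201]), 'finger_force': 0.0, 'grip_width': 1.0029069954822258}
```

View pics/top0.png

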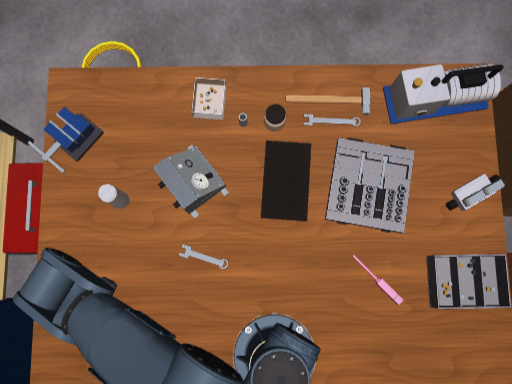

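View pics/side0.png

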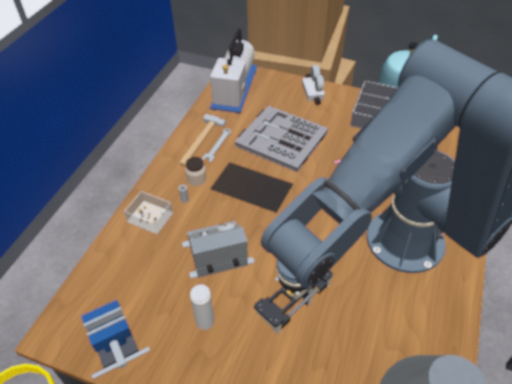

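Top view: case about (370,185) with tips toward the top of the image (+x), black mat about (286,180), console about (192,178) with white dial (200,181), pink look-alike (378,280). Side view: the console at (218,248) faces away from this camera. Next I enlarge the case and console.

```bash
python3 - <<'E'
from h import *
d=load('top0'); f=d['frame']
a=cv2.resize(f[130:240,320:420],(545,600),interpolation=cv2.INTER_CUBIC)
b=cv2.resize(f[140:220,150:235],(255,240),interpolation=cv2.INTER_CUBIC)
c=np.zeros((600,800,3),np.uint8); c[:,:545]=a; c[:240,545:]=b; cv2.imwrite('pics/c1.png',c)
P=cloud(d)
# mat
g=f.max(2); roi=np.zeros(g.shape,np.uint8); roi[130:230,250:325]=1
m=((g<50)&(roi>0)).astype(np.uint8); 
cs,_=cv2.findContours(m,0,1); k=max(cs,key=cv2.contourArea); bx=cv2.boxPoints(cv2.minAreaRect(k))
q=np.array([onz(d,u,v,.003) for u,v in bx]); print('mat',q.round(3).tolist(),q.mean(0).round(3)); 
# case: points 24..32 mm high
z=P[...,2]
roi[:]=0; roi[130:240,315:425]=1
m=((z>.012)&(roi>0)).astype(np.uint8); cs,_=cv2.findContours(m,0,1);k=max(cs,key=cv2.contourArea)
r=cv2.minAreaRect(P[k[:,0,1],k[:,0,0],:2].astype(np.float32)); print('case',r)
bx=cv2.boxPoints(cv2.minAreaRect(k)); q=np.array([onz(d,u,v,.028) for u,v in bx]); print(bx.tolist(),q.round(3).tolist(),q.mean(0).round(3))
# slope panel normal
roi[:]=0; roi[140:220,150:235]=1
N=np.cross(np.roll(P,-2,1)-np.roll(P,2,1),np.roll(P,-2,0)-np.roll(P,2,0)); N/=np.linalg.norm(N,axis=2,keepdims=True)+1e-9
N*=np.sign(N[...,2:]+1e-9)
m=(roi>0)&(z>.03)&(z<.14)&(abs(N[...,2]-.707)<.08)
n=np.median(N[m],0); X=P[m]; c0=X.mean(0); print('panel',m.sum(),n,c0)
m&=abs((P-c0)@n)<.005; X=P[m];c0=X.mean(0); n=np.linalg.svd(X-c0,full_matrices=False)[2][2]; n*=np.sign(n[2]);print(m.sum(),n,c0,np.arctan2(n[1],n[0]))
# tall top plane
m=(roi>0)&(z>.125)&(z<.137); print('top', m.sum(), P[m].mean(0))
E
```

```text
mat [[0.43, 0.036, 0.003], [0.686, 0.015, 0.003], [0.673, -0.135, 0.003], [0.419, -0.11, 0.003]] [ 0.552 -0.049  0.003]
case ((0.41808897256851196, -0.2429679036140442), (0.3288426697254181, 0.6102755665779114), 56.84550476074219)
[[324.07440185546875, 222.32412719726562], [337.55389404296875, 136.0552978515625], [416.59295654296875, 148.4051513671875], [403.11346435546875, 234.67398071289062]] [[0.409, -0.165, 0.028], [0.69, -0.219, 0.028], [0.646, -0.474, 0.028], [0.366, -0.412, 0.028]] [ 0.528 -0.317  0.028]
panel 613 [ 0.40458059 -0.52700604  0.70663352] [0.56061618 0.24421802 0.09442115]
452 [ 0.42188925 -0.5603861   0.71272497] [0.57084927 0.24380343 0.08842071] -0.9254707810787497
top 996 [0.52294728 0.28936063 0.13140484]
```

View pics/c1.png

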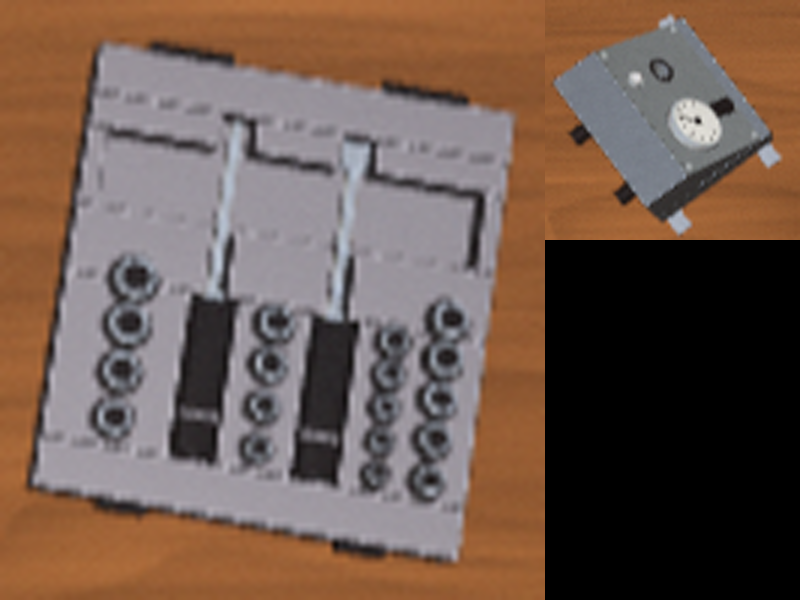

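The two drivers lie at crop (225,200) → image (361,167) and crop (345,220) → image (383,170). The left one ends plain and narrow, and the right one has the wide blade at crop (355,155). So the left one is the probe, and the pink tool is excluded. The bore's bezel is at crop (660,70) → image (188,163).

```bash
python3 - <<'E'
from h import *
d=load('top0')
tip=onz(d,363.5,152.4,.018); sh=onz(d,359.8,184.3,.018); hb=onz(d,320+190/5.45,130+458/5.45,.030)
print(tip,sh,hb,np.linalg.norm(tip-sh),np.linalg.norm((tip-hb)[:2]))
ax=(tip-hb)[:2];ax/=np.linalg.norm(ax);print('yaw',np.arctan2(ax[1],ax[0]))
g=tip[:2]-.0425*ax; print('grasp',g)
print('bore',onz(d,188.3,163.3,.088),dep(d,188.3,163.3), dep(d,185,165),dep(d,191,162))
t,M,s=tool(); p=np.array([g[0],g[1],.235]); print('shift cm',to(p),M.round(3).tolist(),s['eef_rot'])
K=R.from_euler('xyz',s['eef_rot']).as_matrix()
E
```

```text
[ 0.63705422 -0.30325236  0.018     ] [ 0.53137225 -0.28594944  0.018     ] [ 0.43355851 -0.26282686  0.03      ] 0.10708907435764635 0.20747222779229618
yaw -0.19610225021252214
grasp [ 0.5953688  -0.29497133]
bore [0.59177291 0.25876555 0.088     ] [0.59297262 0.25946297 0.08286097] [0.25254976 0.06156489 1.54109243] [0.59760422 0.25141889 0.08034709]
shift cm [-66.43598544 -56.12304574   0.06913537] [[-0.904, 0.428, -0.0], [0.428, 0.904, -0.001], [0.0, -0.001, -1.0]] [-3.14075970e+00 -3.77774539e-05  2.69885410e+00]
```

>>> {"fn": "drive_tool", "kwargs": {"motion": "-1 -4 -3.3 0 0.12; -1 -7 -6 0 0.24; -1 -10 -8.4 0 0.36; -1 -13 -11 0 0.48; -1 -16 -13.5 0 0.6; -1 -19 -16 0 0.72; -1 -22 -18.5 0 0.84; -1 -25 -21 0 0.96; -1 -28 -23.5 0 1.08; -1 -31 -26 0 1.2"}}

```text
t: 0.98
tool_pos: [0.4046, 0.1273, 0.2357]
eef_rot: [3.141, -0.0, 1.493]
force: [0.7, 0.7, -0.5]
grip_width: 0.999
finger_force: 0.0
```

```bash
python3 - <<'E'
from h import *
t,M,s=tool(); print(t,s['eef_rot'],s['joint_positions'].round(3)); print(to([.595,-.295,.235]))
E
```

```text
[0.40463072 0.12732228 0.23573002] [ 3.14137099e+00 -9.05021787e-05  1.49290294e+00] [0.195 0.118 1.955 0.    1.069 0.273]
[-40.62282806  22.26547511   0.07426054]
```

>>> {"fn": "drive_tool", "kwargs": {"motion": "-1 -3 1.6 0 0.12; -1 -6 3.3 0 0.24; -1 -9 5 0 0.36; -1 -12 6.6 0 0.48; -1 -15 8.2 0 0.6; -1 -18 9.9 0 0.72; -1 -21 11.5 0 0.84; -1 -24 13.2 0 0.96; -1 -27 14.8 0 1.08; -1 -30 16.4 0 1.2"}}

```text
t: 1.82
tool_pos: [0.5466, -0.1835, 0.2354]
eef_rot: [-3.141, 0.0, 0.293]
force: [-0.3, 0.9, -0.2]
grip_width: 1.003
finger_force: 0.0
```

```bash
python3 - <<'E'
from h import *
t,M,s=tool(); print(t,s['eef_rot'],s['joint_positions'].round(3)); print(to([.595,-.295,.16]))
E
```

```text
[ 0.54662945 -0.18352581  0.23539206] [-3.14130655e+00  2.90989765e-04  2.92656865e-01] [-0.405  0.399  1.581  0.     1.162  0.873]
[ 1.41758253 12.07107168  7.53534072]
```

Also half-close the gripper so it fits by the drivers: two shanks 72 mm apart, and I want about 40 mm opening.

>>> {"fn": "drive_tool", "kwargs": {"motion": "0 0.4 3 2 0.12; 0 0.8 6 4 0.24; 0 1.2 9 5 0.36; 0 1.4 12.1 5.5 0.48; 0 1.4 12.1 5.5 0.48; 0 1.4 12.1 5.5 0.48"}}

```text
t: 2.32
tool_pos: [0.595, -0.2943, 0.1794]
eef_rot: [-3.141, 0.002, -0.182]
force: [-0.1, 0.4, -0.3]
grip_width: 0.62
finger_force: 0.0
```

```bash
python3 - <<'E'
from h import *
t,M,s=tool(); print(t,s['eef_rot'],s['joint_positions'].round(3),s['grip_width'])
d=grab('wrist','w1'); print(cam(d)); print(proj(d,[.5954,-.295,.018]),proj(d,[.637,-.303,.018]))
E
```

```text
[ 0.59498432 -0.29425571  0.17937909] [-3.14098353e+00  1.59578652e-03 -1.82238012e-01] [-0.529  0.613  1.382  0.     1.148  1.224] 0.6201376686666071
(array([[-1.80691246e-01, -9.83539850e-01, -1.90630806e-04],
       [ 9.47005831e-01, -1.73927048e-01, -2.70054323e-01],
       [ 2.65576033e-01, -4.89769806e-02,  9.62845069e-01]]), array([ 0.66847374, -0.30899549,  0.32848468]))
(np.float64(250.83473317746427), np.float64(183.17001664093428)) (np.float64(251.16081861693183), np.float64(142.86873284941646))
```

View pics/w1.png

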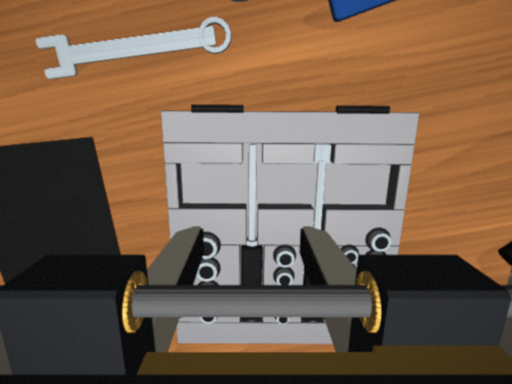

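The wrist view shows the plain probe shank vertical from tip (251,146) to handle (251,243). The trough spans rows 165–207 and the blade driver is at u≈320. My grasp projects to (251,183), mid-trough, so I descend.

>>> {"fn": "drive_tool", "kwargs": {"motion": "0 0 0 4 0; 0 0 0 8 0; 0 0 0 12 0; 0 0 0 14 0; 0 0 0 15 0; 0 0 0 15.3 0; 0 0 0 15.3 0", "grip_force": 40}}

```text
t: 2.95
tool_pos: [0.5957, -0.293, 0.0285]
eef_rot: [3.141, -0.001, -0.18]
force: [0.1, 0.2, 0.7]
grip_width: 0.499
finger_force: 0.0
```

>>> {"fn": "drive_tool", "kwargs": {"motion": "1 0 0 0 0; 1 0 0 0 0; 1 0 0 0 0; 1 0 0 0 0; 1 0 0 0 0; 1 0 0 0 0; 1 0 0 0 0; 1 0 0 0 0", "grip_force": 40}}

```text
t: 3.62
tool_pos: [0.5954, -0.2934, 0.0277]
eef_rot: [3.141, -0.0, -0.181]
force: [0.7, -0.0, -0.3]
grip_width: 0.074
finger_force: 40.0
```

>>> {"fn": "drive_tool", "kwargs": {"motion": "1 0 0 -1 0; 1 0 0 -2 0; 1 0 0 -4 0; 1 0 0 -6 0; 1 0 0 -8 0; 1 0 0 -10 0; 1 0 0 -12 0; 1 0 0 -12 0", "grip_force": 60}}

```text
t: 4.28
tool_pos: [0.597, -0.2943, 0.153]
eef_rot: [3.139, -0.007, -0.181]
force: [0.1, -0.3, 0.7]
grip_width: 0.069
finger_force: 60.0
```

```bash
python3 - <<'E'
from h import *
t,M,s=tool(); print(t,s['eef_rot'],s['joint_positions'].round(3),s['force'],s['ft_torque'])
d=grab('wrist','w2'); e=grab('side','s2')
cv2.imwrite('pics/c2.png',np.hstack([cv2.resize(d['frame'],(400,300)),cv2.resize(e['frame'][90:190,220:353],(400,300),interpolation=cv2.INTER_CUBIC)]))
E
```

```text
[ 0.59702713 -0.29427847  0.15304133] [ 3.13913044 -0.0068291  -0.18116265] [-0.528  0.64   1.404  0.     1.09   1.224] [ 0.14906063 -0.29530455  0.71294666] [ 0.03605584  0.07746973 -0.04707924]
```

View pics/c2.png

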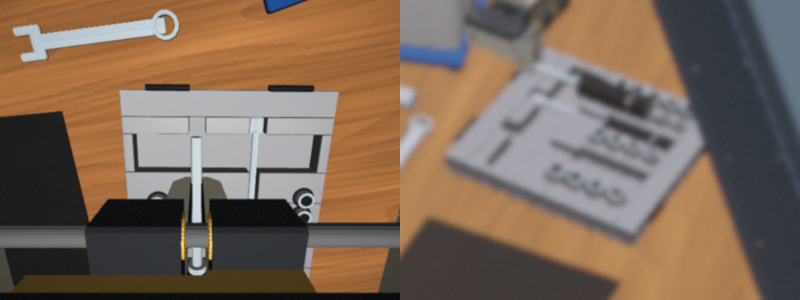

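The probe is out of the case, clamped by its shank and about level; the blade driver is still in its pocket. Now to the mat.

>>> {"fn": "drive_tool", "kwargs": {"motion": "1 -0.4 -3 0 -0.05; 1 -0.7 -6 0 -0.1; 1 -1.1 -9 0 -0.1; 1 -1.5 -12 0 -0.1; 1 -1.9 -16 0 -0.1; 1 -2.3 -20 1 -0.1; 1 -2.8 -23.9 4 -0.1; 1 -2.8 -23.9 7 -0.1; 1 -2.8 -23.9 9 -0.1; 1 -2.8 -23.9 9 -0.1"}}

```text
t: 5.22
tool_pos: [0.6076, -0.0518, 0.0524]
eef_rot: [-3.141, 0.009, -0.08]
force: [-0.4, -0.1, -1.2]
grip_width: 0.066
finger_force: 60.0
```

```bash
python3 - <<'E'
from h import *
t,M,s=tool(); print(t,s['eef_rot'],s['force'])
d=grab('top','t3'); P=cloud(d); 
f=d['frame']; cv2.imwrite('pics/c3.png',cv2.resize(f[120:230,240:330],(490,600),interpolation=cv2.INTER_CUBIC))
E
```

```text
[ 0.60764707 -0.0518477   0.0524251 ] [-3.14088831  0.00872132 -0.07986795] [-0.41268035 -0.06419731 -1.21121271]
```

View pics/c3.png

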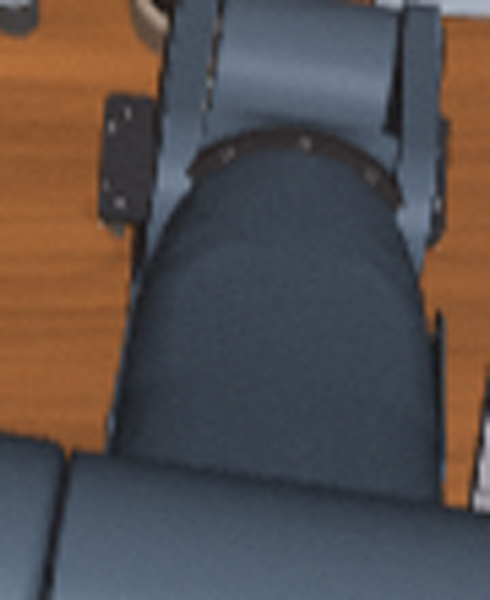

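The arm hides the probe from the top camera, so I lower by force feedback.

>>> {"fn": "drive_tool", "kwargs": {"motion": "1 0 0 1 0; 1 0 0 1.6 0; 1 0 0 2.1 0; 1 0 0 2.4 0; 1 0 0 2.6 0; 1 0 0 2.6 0; 1 0 0 2.6 0"}}

```text
t: 5.85
tool_pos: [0.611, -0.0533, 0.0319]
eef_rot: [3.142, -0.0, -0.081]
force: [0.4, 0.3, -1.0]
grip_width: 0.07
finger_force: 60.0
```

>>> {"fn": "drive_tool", "kwargs": {"motion": "1 0 0 0.3 0; 1 0 0 0.5 0; 1 0 0 0.6 0; 1 0 0 0.6 0; 1 0 0 0.6 0"}}

```text
t: 6.27
tool_pos: [0.6108, -0.0532, 0.0256]
eef_rot: [-3.142, 0.0, -0.081]
force: [0.6, 0.5, -0.8]
grip_width: 0.068
finger_force: 60.0
```

>>> {"fn": "drive_tool", "kwargs": {"motion": "1 0 0 0.1 0; 1 0 0 0.1 0; 1 0 0 0.1 0; 0.6 0 0 0.1 0; 0.3 0 0 0.1 0; 0 0 0 0.1 0; 0 0 0 0.1 0; 0 0 0 0.1 0", "grip_force": 5}}

```text
t: 6.93
tool_pos: [0.6108, -0.0532, 0.0246]
eef_rot: [3.142, 0.0, -0.081]
force: [-0.4, 0.7, 0.3]
grip_width: 0.391
finger_force: 0.0
```

>>> {"fn": "drive_tool", "kwargs": {"motion": "0 0 0 -2 0; 0 0 0 -5 0; 0 -3 0 -8 0; 0 -6 0 -10 0; 0 -9 0 -11 0; 0 -12 0 -11 0; 0 -14 0 -11 0; 0 -14 0 -11 0"}}

```text
t: 7.6
tool_pos: [0.4681, -0.0414, 0.1348]
eef_rot: [-3.141, 0.002, -0.081]
force: [-0.0, -0.0, -0.5]
grip_width: 0.501
finger_force: 0.0
```

```bash
python3 - <<'E'
from h import *
t,M,s=tool(); print(t,s['eef_rot'],s['joint_positions'].round(3),s['force'])
d=grab('wrist','w4')
P=cloud(d);f=d['frame'].astype(int)
m=((f.min(2)>90)&(P[...,2]>.004)&(P[...,2]<.035)&(abs(P[...,1]+.05)<.05)&(P[...,0]<.69)&(P[...,0]>.5)).astype(np.uint8)
print(m.sum()); X=P[m>0]; print(X.min(0),X.max(0),X.mean(0)); r=cv2.fitLine(X[:,:2].astype(np.float32),2,0,.01,.01).ravel(); print(r,np.arctan2(r[1],r[0]))
print(proj(d,[.6545,-.057,.015]))
E
```

```text
[ 0.46805979 -0.04138664  0.13475915] [-3.14141168e+00  1.94829881e-03 -8.12858957e-02] [-0.187  0.351  1.945 -0.     0.847  1.465] [-0.03475207 -0.03807827 -0.45775188]
1178
[ 0.54175432 -0.05970672  0.00401304] [ 0.62571062 -0.04160416  0.02556722] [ 0.58303435 -0.05210746  0.01821761]
[ 0.99668103 -0.0814056   0.58303434 -0.05210746] -0.081495784
(np.float64(250.38966486706357), np.float64(-43.280329756916814))
```

View pics/w4.png

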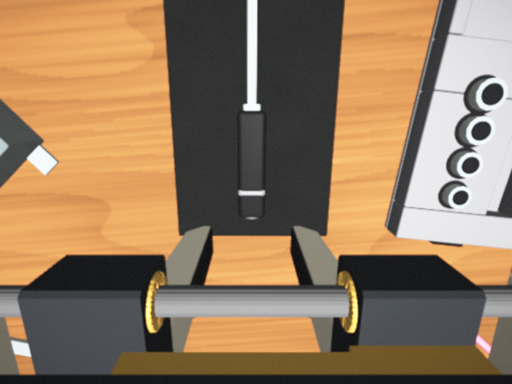

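The probe lies flat on the mat: shank at u=251 from the top edge to (251,105), handle from (251,108) to (251,218), aligned with the tool. The tool can only point down, so I'll take the handle near its rear end and lift gently at low grip. The tip should then droop to 45°, pivoting in the pads.

>>> {"fn": "drive_tool", "kwargs": {"motion": "0 -0.5 0 3 0; 0 -0.5 0 6 0; 0 -0.5 0 9 0; 0 -0.5 0 10.4 0; 0 -0.5 0 10.9 0; 0 -0.5 0 11 0; 0 -0.5 0 11 0; 0 -0.5 0 11 0"}}

```text
t: 8.32
tool_pos: [0.4673, -0.0416, 0.0256]
eef_rot: [3.141, -0.002, -0.081]
force: [-0.6, -0.5, 0.3]
grip_width: 0.5
finger_force: 0.0
```

>>> {"fn": "drive_tool", "kwargs": {"motion": "1 0 0 0 0; 1 0 0 0 0; 1 0 0 0 0; 1 0 0 0 0; 1 0 0 0 0; 1 0 0 0 0; 1 0 0 0 0; 1 0 0 0 0", "grip_force": 3}}

```text
t: 8.98
tool_pos: [0.4665, -0.0415, 0.0248]
eef_rot: [3.142, -0.001, -0.081]
force: [-0.9, 0.7, 4.0]
grip_width: 0.258
finger_force: 3.0
```

>>> {"fn": "drive_tool", "kwargs": {"motion": "1 0.1 0 -1 0; 1 0.2 0 -2.2 0; 1 0.4 0 -3.5 0; 1 0.7 0 -4.8 0; 1 1 0 -6 0; 1 1.4 0 -7 0; 1 1.8 0 -8 0; 1 1.8 0 -8 0; 1 1.8 0 -8 0", "grip_force": 3}}

```text
t: 9.73
tool_pos: [0.4844, -0.0429, 0.105]
eef_rot: [3.142, -0.001, -0.081]
force: [-0.3, 0.4, -0.4]
grip_width: 0.261
finger_force: 3.0
```

```bash
cat >> h.py <<'E'
def probe(tag):
    d=grab('wrist',tag); P=cloud(d); f=d['frame'].astype(int); t,M,s=tool()
    Q=(P-t)@M   # tool coords
    m=(abs(Q[...,1])<.012)&(Q[...,0]>.03)&(Q[...,0]<.24)&(Q[...,2]>-.03)&(Q[...,2]<.22)&(P[...,2]>.006)&(d['range_z']>0)
    X=Q[m]; print('tcp',t.round(4),'rot',np.round(s['eef_rot'],3),'F',np.round(s['force'],1),'w',s['grip_width'],'n',len(X))
    for a in np.arange(.03,.24,.015):
        k=(X[:,0]>a)&(X[:,0]<a+.015)
        if k.sum()>5: print(f'{a:.3f}',k.sum(),np.median(X[k],0).round(4))
    return d,X
E
python3 -c "
from h import *
probe('w5')"
```

```text
tcp [ 0.4839 -0.0428  0.1045] rot [-3.142  0.    -0.081] F [-0.8  0.4 -0.2] w 0.25303272320984166 n 4343
0.030 1136 [0.0373 0.0008 0.0172]
0.045 1049 [0.0525 0.0011 0.0253]
0.060 830 [0.0659 0.0011 0.0326]
0.075 285 [0.0824 0.0017 0.0512]
0.090 276 [0.0975 0.0014 0.0595]
0.105 268 [0.1124 0.0017 0.0675]
0.120 258 [0.1275 0.001  0.0756]
0.135 239 [0.1422 0.0017 0.0837]
```

Drooping works: the slope is now about 28°. I continue to 45° with the tip on the mat, then clamp.

>>> {"fn": "drive_tool", "kwargs": {"motion": "1 0.6 0 -1 0; 1 1.3 0 -2 0; 1 2 0 -3 0; 1 2.6 0 -4 0; 1 3.3 0 -4.8 0; 1 3.6 0 -5.2 0; 1 3.6 0 -5.2 0; 1 3.6 0 -5.2 0; 1 3.6 0 -5.2 0", "grip_force": 3}}

```text
t: 10.53
tool_pos: [0.5195, -0.0457, 0.1559]
eef_rot: [-3.141, 0.001, -0.081]
force: [0.5, -0.3, -0.2]
grip_width: 0.252
finger_force: 3.0
```

```bash
python3 -c "
from h import *
d,X=probe('w6')
k=(X[:,0]>.07); q=np.polyfit(X[k,0],X[k,2],1); print(q,np.degrees(np.arctan(q[0])))"
```

```text
tcp [ 0.5195 -0.0457  0.156 ] rot [-3.141e+00  1.000e-03 -8.100e-02] F [ 0.1 -0.1 -0.5] w 0.2594352709969752 n 3660
0.030 1076 [0.0373 0.0007 0.0243]
0.045 968 [0.0522 0.001  0.0349]
0.060 535 [0.0642 0.001  0.0443]
0.075 272 [0.0823 0.0013 0.0675]
0.090 245 [0.0972 0.0017 0.0782]
0.105 199 [0.1125 0.001  0.0885]
0.120 182 [0.1276 0.0017 0.0994]
0.135 174 [0.1423 0.0013 0.1101]
0.150 9 [0.1503 0.0017 0.1156]
[0.70985624 0.00900774] 35.369275069307086
```

The slope is 35° and the tip is already off the mat, so gravity alone stops there at this grip. Upward jerks will give it the extra torque.

>>> {"fn": "drive_tool", "kwargs": {"motion": "1 0 0 1 0; 1 0 0 2.5 0; 1 0 0 -1.6 0; 1 0 0 -3.5 0; 1 0 0 -4.5 0; 1 0 0 -5 0; 1 0 0 -5 0", "grip_force": 3}}

```text
t: 11.17
tool_pos: [0.5201, -0.0458, 0.2066]
eef_rot: [3.142, -0.001, -0.081]
force: [-0.3, -0.5, -0.9]
grip_width: 0.258
finger_force: 3.0
```

```bash
cat >> h.py <<'E'
def ang(tag):
    d,X=probe(tag); k=(X[:,0]>.072)&(abs(X[:,1])<.006); X=X[k]
    for _ in range(3):
        q=np.polyfit(X[:,0],X[:,2],1); X=X[abs(X[:,2]-np.polyval(q,X[:,0]))<.003]
    a=np.arctan(q[0]); print(q,'deg',np.degrees(a),'xmax',X[:,0].max(),'yaw fit',np.polyfit(X[:,0],X[:,1],1)); return d,X,q,a
E
python3 -c "
from h import *
ang('w7')"
```

```text
tcp [ 0.5198 -0.0458  0.2058] rot [-3.142e+00  1.000e-03 -8.100e-02] F [-0.4  0.6 -0.9] w 0.25778629363110467 n 1591
0.030 917 [0.037  0.001  0.0509]
0.045 287 [0.0502 0.0017 0.0872]
0.060 182 [0.0671 0.001  0.1135]
0.075 127 [0.0828 0.001  0.1361]
0.090 78 [0.095  0.0014 0.1563]
[1.54360107 0.00909227] deg 57.063389677023864 xmax 0.10050218596944961 yaw fit [0.00361831 0.00111442]
```

It overshot to 57°. I press the tip lightly on the mat while moving down and back to return it to about 45°.

>>> {"fn": "drive_tool", "kwargs": {"motion": "1 0 0 1 0; 1 0 0 2 0; 1 -0.4 0 2.6 0; 1 -0.8 0 3 0; 1 -1.4 0 3.4 0; 1 -2 0 3.8 0; 1 -2.7 0 4.3 0; 1 -3.4 0 4.8 0; 1 -3.4 0 4.8 0; 1 -3.4 0 4.8 0", "grip_force": 3}}

```text
t: 12.05
tool_pos: [0.4859, -0.043, 0.1586]
eef_rot: [-3.142, 0.0, -0.081]
force: [-0.3, 0.4, -0.6]
grip_width: 0.261
finger_force: 3.0
```

```bash
python3 -c "
from h import *
ang('w8')"
```

```text
tcp [ 0.4864 -0.0431  0.1588] rot [ 3.142 -0.    -0.081] F [-0.3 -0.7 -0.5] w 0.26324492068217487 n 2240
0.030 974 [0.0371 0.001  0.0407]
0.045 583 [0.05   0.001  0.0558]
0.060 210 [0.0673 0.0013 0.089 ]
0.075 185 [0.0825 0.0017 0.1065]
0.090 165 [0.0973 0.0018 0.1241]
0.105 122 [0.1119 0.0018 0.1399]
[1.15634293 0.01090654] deg 49.14690208941401 xmax 0.12001159000395605 yaw fit [-0.0036448   0.00176585]
```

>>> {"fn": "drive_tool", "kwargs": {"motion": "1 -0.4 0 0.3 0; 1 -0.8 0 0.6 0; 1 -1.3 0 0.95 0; 1 -1.3 0 0.95 0; 1 -1.3 0 0.95 0; 1 -1.3 0 0.95 0", "grip_force": 3}}

```text
t: 12.6
tool_pos: [0.4734, -0.042, 0.1492]
eef_rot: [3.142, -0.0, -0.081]
force: [-0.3, -0.5, -0.9]
grip_width: 0.257
finger_force: 3.0
```

>>> {"fn": "drive_tool", "kwargs": {"motion": "1 0 0 0 0; 1 0 0 0 0; 1 0 0 0 0; 1 0 0 -2 0; 1 0 0 -5 0; 1 0 0 -8 0; 1 0 0 -11 0; 1 0 0 -11 0; 1 0 0 -11 0; 1 0 0 -11 0", "grip_force": 60}}

```text
t: 13.43
tool_pos: [0.4729, -0.0419, 0.2583]
eef_rot: [-3.141, 0.001, -0.081]
force: [0.4, 0.0, -1.2]
grip_width: 0.252
finger_force: 60.0
```

```bash
python3 -c "
from h import *
d,X,q,a=ang('w9')
print(state()['joint_positions'].round(3))
# bore refine from top0: dark ring contour
d=load('top0'); f=d['frame'][150:178,175:203]; g=cv2.resize(f.max(2),None,fx=20,fy=20,interpolation=cv2.INTER_CUBIC)
m=(g<75).astype(np.uint8); n,l,st,c=cv2.connectedComponentsWithStats(m)
for i in range(1,n): print(st[i],175+(c[i]+.5)/20-.5, 150)
cv2.imwrite('pics/c4.png',cv2.resize(d['frame'][145:215,150:235],(728,600),interpolation=cv2.INTER_CUBIC))
"
```

```text
tcp [ 0.4727 -0.0419  0.2579] rot [-3.141e+00  2.000e-03 -8.100e-02] F [-0.8  0.2 -0.6] w 0.25101158838860416 n 2712
0.030 1011 [0.0371 0.001  0.034 ]
0.045 817 [0.0516 0.001  0.0484]
0.060 228 [0.067  0.001  0.0757]
0.075 200 [0.0825 0.0014 0.0909]
0.090 180 [0.0975 0.0014 0.1058]
0.105 167 [0.1124 0.0018 0.1209]
0.120 109 [0.1253 0.0009 0.1339]
[0.98895731 0.00943303] deg 44.68189712175818 xmax 0.13126026960183942 yaw fit [0.0005351  0.00128262]
[-0.187  0.189  1.81  -0.     1.145  1.466]
[ 198  197  157  148 8536] [188.39872891 187.92695642] 150
```

View pics/c4.png

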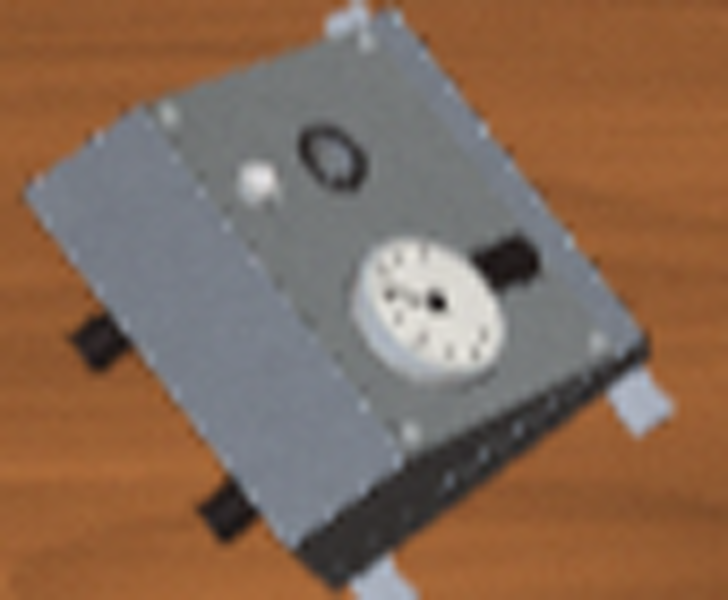

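The c4 crop shows the bore's bezel centred at about (333,158), i.e. image (188.4,162.9). The lamp is at (258,182), the dial at (430,308) and the rocker at (510,262). Only the ring shows an open hole.

```bash
python3 -c "
from h import *
d=load('top0')
def px(x,y): return 150+(x+.5)*85/728-.5,145+(y+.5)*70/600-.5
for a,b in [((140,110),(402,465)),((28,192),(296,552))]:
    p=onz(d,*px(*a),.131);q=onz(d,*px(*b),.131); v=(q-p)[:2]; print(p,q,np.linalg.norm(v),'heading in',np.arctan2(v[1],v[0])-np.pi/2+np.pi*2)
B=onz(d,188.40,162.93,.088); print('bore',B)
s=load('side0'); print('side px of bore',proj(s,B))
h=2.216
for h in (2.2,):
  ax=np.array([np.cos(h)*.711,np.sin(h)*.711,-.703]); 
  # tool frame at yaw h: tip offset in tool coordinates
  tx=.1313; tipz=.0094+.989*tx+.004/.711 - .0028; tipx=tx-.0028
  print('tip tool',tipx,tipz)
  for back in (.03,.0):
    T=B-ax*back; print('tcp for tip',back,T-np.array([np.cos(h)*tipx,np.sin(h)*tipx,-tipz]))
"
```

```text
[0.60088242 0.3206351  0.131     ] [0.47323244 0.22760331 0.131     ] 0.15795389289238057 heading in 2.2005932956597505
[0.57186777 0.35945467 0.131     ] [0.44327702 0.26408562 0.131     ] 0.16009633738039034 heading in 2.208930589106374
bore [0.59294496 0.2584658  0.088     ]
side px of bore (np.float64(201.8472055641933), np.float64(232.4777765850001))
tip tool 0.1285 0.14208157904360055
tcp for tip 0.03 [0.68112008 0.13732879 0.25117158]
tcp for tip 0.0 [0.66856736 0.15457402 0.23008158]
```

>>> {"fn": "drive_tool", "kwargs": {"motion": "1 0 0 -2 -0.1; 1 1 -1 -4 -0.22; 1 2.5 -2 -4 -0.34; 1 4 -3 -4 -0.46; 1 5.5 -4.5 -4 -0.58; 1 7 -6 -4 -0.7; 1 8.5 -7 -4 -0.82; 1 10 -8.5 -4 -0.94; 1 11.5 -9.5 -4 -1.06; 1 12 -10 -4 -1.18"}}

```text
t: 14.32
tool_pos: [0.6021, 0.049, 0.2969]
eef_rot: [-3.139, 0.001, 1.105]
force: [0.8, -0.2, -1.1]
grip_width: 0.253
finger_force: 60.0
```

```bash
python3 -c "
from h import *
t,M,s=tool(); print(t,s['eef_rot'],s['grip_width']); print(to([.694,.120,.272]),2.205-s['eef_rot'][2])"
```

```text
[0.60207534 0.04897627 0.29693962] [-3.13922506e+00  1.01534587e-03  1.10544402e+00] 0.2532076001734696
[10.4746646   5.03373452  2.47141682] 1.0995559787767701
```

>>> {"fn": "drive_tool", "kwargs": {"motion": "1 1 0.5 0 -0.12; 1 2 1 0 -0.24; 1 3.5 1.7 0 -0.36; 1 5 2.4 0 -0.48; 1 6.5 3.1 0 -0.6; 1 8 3.8 0 -0.72; 1 9.5 4.5 0 -0.84; 1 10.5 5 0 -0.96; 1 10.5 5 0.5 -1.08; 1 10.5 5 1 -1.1"}}

```text
t: 15.15
tool_pos: [0.6933, 0.1191, 0.2867]
eef_rot: [-3.139, -0.001, 2.205]
force: [0.2, -1.4, -0.5]
grip_width: 0.254
finger_force: 60.0
```

>>> {"fn": "drive_tool", "kwargs": {"motion": "1 0 0 0 0; 1 0 0 0.8 0; 1 0 0 1.4 0; 1 0 0 1.4 0; 1 0 0 1.4 0; 1 0 0 1.4 0"}}

```text
t: 15.65
tool_pos: [0.6933, 0.1186, 0.2754]
eef_rot: [3.141, 0.0, 2.198]
force: [0.6, 0.7, -1.3]
grip_width: 0.255
finger_force: 60.0
```

```bash
python3 -c "
from h import *
d,X,q,a=ang('w10'); t,M,s=tool(); print(s['joint_positions'].round(3))
# tip & bore projection
B=np.array([.59294,.25847,.088]); print('bore px',proj(d,B),'tip px',proj(d,t+M@[.1285,.0013,.1421]))
cv2.imwrite('pics/c5.png',d['frame'])
"
```

```text
tcp [0.6934 0.1186 0.2755] rot [3.141 0.    2.198] F [-0.1 -0.  -0.5] w 0.25377920067590715 n 3743
0.030 1028 [ 0.0371 -0.0003  0.036 ]
0.045 771 [ 0.0514 -0.0003  0.0499]
0.060 223 [ 0.0672 -0.001   0.078 ]
0.075 190 [ 0.0823 -0.0007  0.093 ]
0.090 185 [ 0.0973 -0.0011  0.1079]
0.105 162 [ 0.1121 -0.0007  0.123 ]
0.120 98 [ 0.1243 -0.0011  0.1353]
0.135 192 [0.1465 0.0009 0.2147]
0.150 460 [ 1.579e-01 -2.000e-04  2.028e-01]
0.165 382 [0.1719 0.0018 0.1929]
0.180 52 [ 0.1828 -0.0033  0.2067]
[ 1.29114907 -0.01439258] deg 52.24207799751885 xmax 0.16456330588300166 yaw fit [ 0.01987446 -0.00234203]
[ 0.103  0.61   1.149 -0.     1.382 -0.524]
bore px (np.float64(252.88552057771318), np.float64(7.404995413132184)) tip px (np.float64(253.75686072415598), np.float64(46.334952123025516))
```

View pics/c5.png

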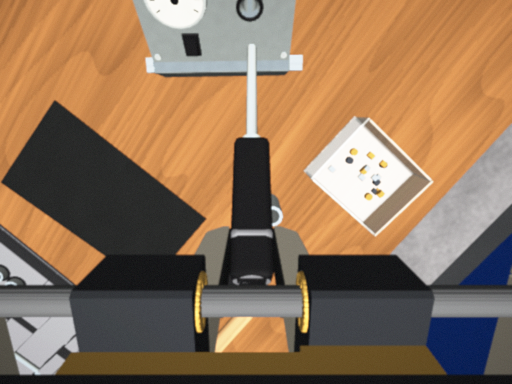

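The wrist view shows the probe's tip at (252,45) and the bezel at about (250,8), nearly in line. Now I measure the lateral offset and heading of the panel from this view.

```bash
python3 -c "
from h import *
d=load('w10'); P=cloud(d); t,M,s=tool(); f=d['frame'].astype(int)
roi=np.zeros((384,512),bool); roi[0:60,150:290]=1
m=roi&(P[...,2]>.045)&(P[...,2]<.115)&(d['range_z']>0)
X=P[m]
rng=np.random.default_rng(0);best=None
for _ in range(300):
    a=X[rng.integers(0,len(X),3)]; n=np.cross(a[1]-a[0],a[2]-a[0]); n/=np.linalg.norm(n)+1e-12; k=abs((X-a[0])@n)<.0015
    if best is None or k.sum()>best.sum(): best=k
Y=X[best];c=Y.mean(0);n=np.linalg.svd(Y-c,full_matrices=False)[2][2];n*=np.sign(n[2]); print(len(X),len(Y),n,'head',np.arctan2(-n[1],-n[0]),'tilt',np.degrees(np.arcsin(n[2])))
B=np.array([.59294,.25847,.088]); print('plane height at bore err',(B-c)@n)
# ring: dark pixels, cast onto plane
m=(f.max(2)<70); m[40:]=0; m[:,:225]=0; m[:,275:]=0
v,u=np.nonzero(m); print(u.min(),u.max(),v.min(),v.max(),len(u))
def onp(u,v):
    c0,r=ray(d,u,v); return c0+r*((c-c0)@n)/(r@n)
Q=np.array([onp(a,b) for a,b in zip(u,v)])
T=(Q-t)@M; 
# circle fit in panel axes
ex=np.cross([0,0,1],n); ex/=np.linalg.norm(ex); ey=np.cross(n,ex)
p=np.c_[(Q-c)@ex,(Q-c)@ey]
(cx,cy),r=cv2.minEnclosingCircle(p.astype(np.float32)); 
A=np.c_[2*p,np.ones(len(p))]; sol=np.linalg.lstsq(A,(p**2).sum(1),rcond=None)[0]
for nm,(x,y) in (('mec',(cx,cy)),('ls',sol[:2])):
    C=c+x*ex+y*ey; print(nm,C,'tool',(C-t)@M, r, np.sqrt(sol[2]+sol[0]**2+sol[1]**2))
# shank centre in image near tip -> tool y
g=f.min(2)
for v in (60,75,90,105): 
    uu=np.nonzero(g[v,235:270]>150)[0]+235; print(v,uu.min(),uu.max())
tp=dep(d,252,50); print('tip top',(tp-t)@M)
"
```

```text
8208 5936 [ 0.42333447 -0.56485857  0.70832388] head 2.213946719402779 tilt 45.09870476947108
plane height at bore err 0.0008776063332252748
236 262 0 20 151
mec [0.58978193 0.25673742 0.08726679] tool [ 0.17268048 -0.00291866  0.18821105] 0.013327129185199738 0.011650041022847179
ls [0.58994937 0.25637578 0.08687833] tool [ 0.17228954 -0.0029956   0.1885996 ] 0.013327129185199738 0.011650041022847179
60 235 269
75 247 255
90 247 256
105 247 256
tip top [ 0.12404621 -0.0002616   0.13375398]
```

Tip and bore line up within about 1 mm after a small turn of −0.013. The mouth is 63 mm ahead along the 45° line. I approach to about 10 mm short and check.

>>> {"fn": "drive_tool", "kwargs": {"motion": "1 0.3 0 0.3 -0.013; 1 1 0 1 -0.013; 1 2 0 2 -0.013; 1 3 0 3 -0.013; 1 3.6 0 3.6 -0.013; 1 3.8 0 3.8 -0.013; 1 3.8 0 3.8 -0.013; 1 3.8 0 3.8 -0.013; 1 3.8 0 3.8 -0.013"}}

```text
t: 16.45
tool_pos: [0.6714, 0.1492, 0.2377]
eef_rot: [3.141, 0.001, 2.211]
force: [-1.0, -0.1, -1.0]
grip_width: 0.255
finger_force: 60.0
```

```bash
python3 -c "
from h import *
w=grab('wrist','w11'); t,M,s=tool(); print(t,s['eef_rot'],s['force'],s['ft_torque'])
d=grab('side','s11'); B=np.array([.590,.2566,.0875])
e=grab('top','t11')
print('tcp->bore tool',(B-t)@M, 'side',proj(d,B),'top',proj(e,B))
c=[cv2.resize(x['frame'][v-30:v+30,u-40:u+40],(400,300),interpolation=cv2.INTER_CUBIC) for x,(u,v) in ((d,(202,232)),(e,(190,163)))]
cv2.imwrite('pics/c6.png',np.vstack([np.hstack(c),np.hstack([cv2.resize(w['frame'][0:120,172:332],(400,300)),np.zeros((300,400,3),np.uint8)])]))
"
```

```text
[0.67140385 0.14914702 0.23768925] [3.14075003e+00 5.30815287e-04 2.21143614e+00] [ 0.01026399  0.29849785 -1.14656665] [-0.012576   -0.00446173 -0.01858918]
tcp->bore tool [ 0.13488198 -0.00116349  0.15011675] side (np.float64(202.9897410353527), np.float64(232.38638100601648)) top (np.float64(189.01465568940614), np.float64(163.88529006357587))
```

View pics/c6.png

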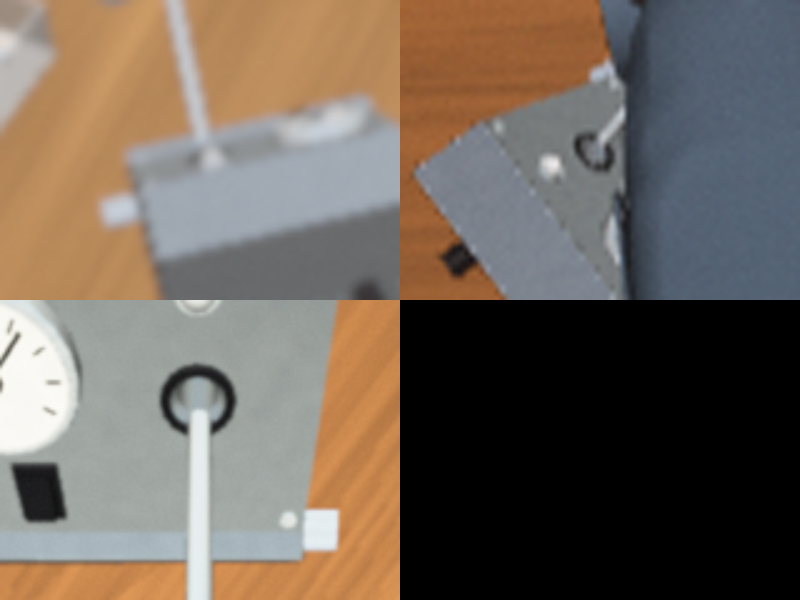

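The crops show the tip right at the bezel's centre (bezel (198,398), shank axis (200,…)), so it is well aligned. I insert in steps, watching the force.

>>> {"fn": "drive_tool", "kwargs": {"motion": "1 0.3 0 0.25 0; 1 0.7 0 0.65 0; 1 1.1 0 1.05 0; 1 1.5 0 1.45 0; 1 1.9 0 1.85 0; 1 2.1 0 2.05 0; 1 2.1 0 2.05 0; 1 2.1 0 2.05 0"}}

```text
t: 17.27
tool_pos: [0.6584, 0.1664, 0.2166]
eef_rot: [-3.142, 0.0, 2.212]
force: [-1.1, 0.6, -0.9]
grip_width: 0.254
finger_force: 60.0
```

>>> {"fn": "drive_tool", "kwargs": {"motion": "1 0.3 0 0.3 0; 1 0.6 0 0.6 0; 1 0.9 0 0.9 0; 1 1.1 0 1.1 0; 1 1.1 0 1.1 0; 1 1.1 0 1.1 0"}}

```text
t: 17.77
tool_pos: [0.6517, 0.1752, 0.2056]
eef_rot: [-3.141, -0.0, 2.212]
force: [0.0, 0.4, -0.1]
grip_width: 0.25
finger_force: 60.0
```

```bash
cat >> h.py <<'E'
def fz(h=2.212):
    ax=np.array([np.cos(h)*.707,np.sin(h)*.707,-.707]); t,M,s=tool(); F=s['force']-np.array([0,0,-.8])
    print('axial',-(F@ax),'lat',np.round(M.T@(F-ax*(F@ax)),1),'tau',np.round(s['ft_torque'],2),'along',t@ax,'rot',np.round(s['eef_rot'],3),s['grip_width'])
E
python3 -c "
from h import *
fz()"
```

```text
axial 0.24451251585372877 lat [ 0.5  0.3 -0.5] tau [-0.03  0.05 -0.07] along -0.32165598492256503 rot [-3.141 -0.     2.212] 0.24953797602537733
```

>>> {"fn": "drive_tool", "kwargs": {"motion": "1 0.15 0 0.15 0; 1 0.3 0 0.3 0; 1 0.3 0 0.3 0; 1 0.3 0 0.3 0"}}

```text
t: 18.1
tool_pos: [0.65, 0.1776, 0.2026]
eef_rot: [-3.141, -0.0, 2.212]
force: [-0.4, 0.2, 0.0]
grip_width: 0.252
finger_force: 60.0
```

```bash
python3 -c "
from h import *
fz()"
```

```text
axial 0.28257924463631134 lat [ 0.6 -0.2 -0.6] tau [-0.06  0.01  0.03] along -0.3174718024754558 rot [-3.141 -0.     2.212] 0.25237995155039344
```

>>> {"fn": "drive_tool", "kwargs": {"motion": "1 0.1 0 0.1 0; 1 0.2 0 0.2 0; 1 0.2 0 0.2 0; 1 0.2 0 0.2 0"}}

```text
t: 18.43
tool_pos: [0.6488, 0.1792, 0.2006]
eef_rot: [-3.142, -0.0, 2.212]
force: [-0.1, -0.4, -0.7]
grip_width: 0.248
finger_force: 60.0
```

```bash
python3 -c "
from h import *
fz()"
```

```text
axial 0.2447238589586102 lat [-0.1 -0.4  0.1] tau [-0.09 -0.04 -0.08] along -0.314682757264172 rot [-3.142 -0.     2.212] 0.2482858809577988
```

Now about 43 mm deep by reckoning, with no touch yet; I continue in 2 mm steps.

>>> {"fn": "drive_tool", "kwargs": {"motion": "1 0.08 0 0.08 0; 1 0.15 0 0.15 0; 1 0.15 0 0.15 0; 1 0.15 0 0.15 0"}}

```text
t: 18.77
tool_pos: [0.6482, 0.1802, 0.1994]
eef_rot: [3.141, 0.001, 2.212]
force: [1.3, -1.7, 3.1]
grip_width: 0.25
finger_force: 60.0
```

```bash
python3 -c "
from h import *
fz()"
```

```text
axial 4.304741638975249 lat [ 0.9  0.  -0.9] tau [-0.42 -0.15  0.06] along -0.3130169206587484 rot [3.141e+00 1.000e-03 2.212e+00] 0.2496136419980757
```

>>> {"fn": "drive_tool", "kwargs": {"motion": "1 0.08 0 0.08 0; 1 0.15 0 0.15 0; 1 0.15 0 0.15 0; 1 0.15 0 0.15 0"}}

```text
t: 19.1
tool_pos: [0.6472, 0.1815, 0.1978]
eef_rot: [3.141, 0.0, 2.212]
force: [2.2, -2.2, 3.1]
grip_width: 0.253
finger_force: 60.0
```

```bash
python3 -c "
from h import *
fz()"
```

```text
axial 4.928707124045564 lat [ 0.4  0.5 -0.4] tau [-0.55 -0.3  -0.  ] along -0.31071976251811 rot [3.141 0.    2.212] 0.2526062565313218
```

Contact: the button is about 3 mm in. I go on in fine steps until the stop is felt.

>>> {"fn": "drive_tool", "kwargs": {"motion": "1 0.06 0 0.06 0; 1 0.06 0 0.06 0; 1 0.06 0 0.06 0"}}

```text
t: 19.35
tool_pos: [0.6468, 0.182, 0.1971]
eef_rot: [3.141, 0.0, 2.212]
force: [1.9, -2.9, 3.3]
grip_width: 0.254
finger_force: 60.0
```

```bash
python3 -c "
from h import *
fz()"
```

```text
axial 5.343528716688204 lat [ 0.3 -0.2 -0.3] tau [-0.56 -0.35  0.02] along -0.3098247630585167 rot [3.141 0.    2.212] 0.25384826943573136
```

>>> {"fn": "drive_tool", "kwargs": {"motion": "1 0.06 0 0.06 0; 1 0.06 0 0.06 0; 1 0.06 0 0.06 0"}}

```text
t: 19.6
tool_pos: [0.6467, 0.1823, 0.1968]
eef_rot: [3.141, 0.001, 2.212]
force: [2.9, -3.8, 5.1]
grip_width: 0.253
finger_force: 60.0
```

```bash
python3 -c "
from h import *
fz()"
```

```text
axial 7.507561223429999 lat [ 0.5  0.1 -0.5] tau [-0.89 -0.4   0.03] along -0.30937222640444756 rot [3.141e+00 1.000e-03 2.212e+00] 0.2529496832907438
```

>>> {"fn": "drive_tool", "kwargs": {"motion": "1 0.05 0 0.05 0; 1 0.05 0 0.05 0; 1 0.05 0 0.05 0"}}

```text
t: 19.85
tool_pos: [0.6467, 0.1824, 0.1968]
eef_rot: [3.14, 0.002, 2.212]
force: [3.3, -5.9, 7.3]
grip_width: 0.253
finger_force: 60.0
```

```bash
python3 -c "
from h import *
fz()"
```

```text
axial 10.435111756746297 lat [ 0.7 -0.8 -0.7] tau [-1.13 -0.48  0.08] along -0.30930239837587964 rot [3.140e+00 2.000e-03 2.212e+00] 0.2531945095819975
```

Hard stop felt: 10 N and no further travel. I hold for about 1.1 s, then withdraw along the bore.

>>> {"fn": "drive_tool", "kwargs": {"motion": "1 0 0 0 0; 1 0 0 0 0; 1 0 0 0 0; 1 0 0 0 0; 1 0 0 0 0; 1 0 0 0 0; 1 0 0 0 0; 1 0 0 0 0; 1 0 0 0 0; 1 0 0 0 0"}}

```text
t: 20.68
tool_pos: [0.6467, 0.1824, 0.1968]
eef_rot: [3.14, 0.002, 2.212]
force: [2.3, -5.9, 7.8]
grip_width: 0.255
finger_force: 60.0
```

>>> {"fn": "drive_tool", "kwargs": {"motion": "1 0 0 0 0; 1 0 0 0 0; 1 0 0 0 0; 1 -0.5 0 -0.5 0; 1 -1 0 -1 0; 1 -2 0 -2 0; 1 -3 0 -3 0; 1 -4 0 -4 0; 1 -5 0 -5 0; 1 -6 0 -6 0"}}

```text
t: 21.52
tool_pos: [0.6826, 0.1337, 0.2572]
eef_rot: [3.141, -0.0, 2.211]
force: [-0.1, 0.0, -1.0]
grip_width: 0.256
finger_force: 60.0
```

>>> {"fn": "drive_tool", "kwargs": {"motion": "1 -1 0 -2 0; 1 -2 0 -4 0; 1 -2 0 -7 0; 1 -2 0 -8 0; 1 -2 0 -8 0"}}

```text
t: 21.93
tool_pos: [0.6948, 0.1184, 0.3393]
eef_rot: [3.137, 0.003, 2.211]
force: [-0.0, -0.5, -0.2]
grip_width: 0.256
finger_force: 60.0
```

```bash
python3 -c "
from h import *
d,X,q,a=ang('w12'); t,M,s=tool(); print(s['joint_positions'].round(3))
# TCP over mat with probe heading -0.085, tip x offset .128
c=np.array([.552,-.0475]); h=-.085; L=.06
print(to([.480,-.0425,.30]),s['eef_rot'][2]-h)"
```

```text
tcp [0.6942 0.1186 0.3367] rot [3.140e+00 1.000e-03 2.212e+00] F [-0.7  1.  -1.2] w 0.2514138738522759 n 2639
0.030 1037 [0.0372 0.0002 0.034 ]
0.045 759 [ 0.0512 -0.0003  0.0477]
0.060 218 [ 0.0675 -0.0003  0.0759]
0.075 190 [0.0824 0.0001 0.0913]
0.090 182 [9.740e-02 1.000e-04 1.059e-01]
0.105 165 [0.1123 0.0006 0.121 ]
0.120 88 [ 0.1242 -0.0002  0.133 ]
[0.9930433 0.0091655] deg 44.80001040478227 xmax 0.12904331504524374 yaw fit [ 0.00281147 -0.00015231]
[ 0.103  0.582  1.052  0.     1.505 -0.538]
[ -0.10130255 -26.80596237   3.62411593] 2.2966345968555695
```

>>> {"fn": "drive_tool", "kwargs": {"motion": "1 -0.2 -1.2 0 0.12; 1 -0.4 -2.4 0 0.24; 1 -0.6 -3.6 0 0.36; 1 -0.8 -4.8 0 0.48; 1 -1 -6 0 0.6; 1 -1.2 -7.2 0 0.72; 1 -1.4 -8.4 0 0.84; 1 -1.6 -9.6 0 0.96; 1 -1.8 -10.8 0 1.08; 1 -1.8 -12 0 1.2"}}

```text
t: 22.82
tool_pos: [0.6074, 0.0322, 0.3338]
eef_rot: [-3.139, 0.002, 1.006]
force: [-0.5, -0.4, -0.0]
grip_width: 0.254
finger_force: 60.0
```

```bash
python3 -c "
from h import *
t,M,s=tool(); print(t,s['eef_rot']); print(to([.53,-.0467,.20]),s['eef_rot'][2]+.085)"
```

```text
[0.60743526 0.03221693 0.33376383] [-3.13894391e+00  1.53146162e-03  1.00608542e+00]
[-10.79007251  -2.28239988  13.39901576] 1.0910854173445101
```

>>> {"fn": "drive_tool", "kwargs": {"motion": "1 -1 -0.3 1 0.12; 1 -2 -0.5 2 0.24; 1 -3.5 -0.8 3 0.36; 1 -5 -1.1 4.5 0.48; 1 -6.5 -1.4 6 0.6; 1 -8 -1.7 7.5 0.72; 1 -9.5 -2 9 0.84; 1 -10.8 -2.3 11 0.96; 1 -10.8 -2.3 12.5 1.08; 1 -10.8 -2.3 13.4 1.09"}}

```text
t: 23.65
tool_pos: [0.5297, -0.0468, 0.1989]
eef_rot: [-3.141, 0.005, -0.084]
force: [0.5, 0.5, -1.4]
grip_width: 0.252
finger_force: 60.0
```

>>> {"fn": "drive_tool", "kwargs": {"motion": "1 0 0 0 0; 1 0 0 1.5 0; 1 0 0 3 0; 1 0 0 4 0; 1 0 0 4 0; 1 0 0 4 0"}}

```text
t: 24.15
tool_pos: [0.5318, -0.0466, 0.1621]
eef_rot: [-3.142, 0.0, -0.076]
force: [0.0, -0.0, 0.4]
grip_width: 0.256
finger_force: 60.0
```

```bash
python3 -c "
from h import *
d,X,q,a=ang('w13')"
```

```text
tcp [ 0.5321 -0.0467  0.1625] rot [ 3.142e+00 -1.000e-03 -7.700e-02] F [ 0.8 -0.6  0.2] w 0.24899041004201908 n 2675
0.030 1011 [0.0371 0.0009 0.0357]
0.045 796 [0.0514 0.0009 0.0499]
0.060 221 [0.0671 0.0009 0.0777]
0.075 198 [0.0823 0.0012 0.0928]
0.090 181 [0.0973 0.0008 0.1083]
0.105 165 [0.1125 0.0016 0.123 ]
0.120 103 [0.1249 0.0008 0.1357]
[0.99384976 0.01084271] deg 44.82326561071474 xmax 0.1305223756126141 yaw fit [7.99941489e-05 1.21846941e-03]
```

>>> {"fn": "drive_tool", "kwargs": {"motion": "1 0 0 0 0; 1 0 0 1 0; 1 -0.5 0 1.7 0; 1 -1.2 0 2.5 0; 1 -2 0 3.3 0; 1 -2.8 0 4.2 0; 1 -3.6 0 5.4 0; 1 -4.4 0 6.7 0; 1 -4.4 0 6.7 0; 1 -4.4 0 6.7 0", "grip_force": 4}}

```text
t: 25.03
tool_pos: [0.487, -0.0432, 0.0944]
eef_rot: [-3.141, 0.002, -0.078]
force: [-0.8, 0.6, -0.3]
grip_width: 0.258
finger_force: 4.0
```

```bash
python3 -c "
from h import *
d,X,q,a=ang('w14')"
```

```text
tcp [ 0.4879 -0.0434  0.0951] rot [-3.142  0.    -0.078] F [ 0.3 -0.8 -0.9] w 0.2589776637053614 n 4465
0.030 1139 [0.0374 0.0004 0.017 ]
0.045 1104 [0.0523 0.001  0.0234]
0.060 916 [0.0664 0.001  0.0294]
0.075 299 [0.0824 0.001  0.0454]
0.090 297 [0.0973 0.0009 0.0517]
0.105 289 [0.1125 0.0009 0.0583]
0.120 284 [0.1275 0.0015 0.0647]
0.135 137 [0.1388 0.0009 0.0695]
[0.43580768 0.00919312] deg 23.547941979349755 xmax 0.1429990475500975 yaw fit [0.00461132 0.0006875 ]
```

>>> {"fn": "drive_tool", "kwargs": {"motion": "1 -0.5 0 1 0; 1 -1 0 2 0; 1 -1.3 0 3 0; 1 -1.6 0 4 0; 1 -1.8 0 5 0; 1 -2 0 5.8 0; 1 -2.1 0 6.4 0; 1 -2.1 0 6.7 0; 1 -2.1 0 6.7 0; 1 -2.1 0 6.7 0"}}

```text
t: 25.92
tool_pos: [0.4672, -0.0417, 0.0282]
eef_rot: [3.142, -0.0, -0.078]
force: [0.1, -0.3, -1.0]
grip_width: 0.259
finger_force: 4.0
```

```bash
python3 -c "
from h import *
d,X,q,a=ang('w15')"
```

```text
tcp [ 0.4672 -0.0418  0.0283] rot [ 3.142e+00 -1.000e-03 -7.800e-02] F [ 0.   0.2 -0.6] w 0.25631899817972126 n 5999
0.030 1246 [0.0376 0.0005 0.0005]
0.045 1330 [0.0528 0.0005 0.0006]
0.060 1460 [0.0677 0.001  0.0007]
0.075 700 [0.0803 0.0015 0.0076]
0.090 537 [0.0976 0.001  0.0092]
0.105 559 [0.1125 0.0015 0.0093]
0.120 167 [0.1221 0.0015 0.0094]
[0.06854148 0.00178782] deg 3.9210051255154506 xmax 0.12496974331650612 yaw fit [ 0.01510847 -0.00040685]
```

It is flat and about 1 mm above the mat. I lower it, release and back off.

>>> {"fn": "drive_tool", "kwargs": {"motion": "1 0 0 0.1 0; 1 0 0 0.1 0; 1 0 0 0.1 0; 0.4 0 0 0.1 0; 0.2 0 0 0.1 0; 0 0 0 0.1 0; 0 0 0 0.1 0; 0 0 0 0.1 0"}}

```text
t: 26.63
tool_pos: [0.4668, -0.0417, 0.0269]
eef_rot: [-3.142, 0.0, -0.078]
force: [0.4, -0.1, -0.4]
grip_width: 0.489
finger_force: 0.0
```

>>> {"fn": "drive_tool", "kwargs": {"motion": "0 0 0 -2 0; 0 0 0 -5 0; 0 0 0 -9 0; 0 0 0 -13 0; 0 -2 0 -16 0; 0 -4 0 -18 0; 0 -6 0 -20 0; 0 -6 0 -20 0; 0 -6 0 -20 0"}}

```text
t: 27.38
tool_pos: [0.4071, -0.0371, 0.2277]
eef_rot: [3.141, -0.003, -0.078]
force: [0.7, 0.6, 0.2]
grip_width: 0.498
finger_force: 0.0
```

```bash
python3 -c "
from h import *
d=grab('wrist','w16'); t,M,s=tool(); print(t,s['grip_width'],s['force'])
P=cloud(d); f=d['frame']
Q=(P-np.array([.552,-.0475,0])); h=-.085; x=Q[...,0]*np.cos(h)+Q[...,1]*np.sin(h); y=-Q[...,0]*np.sin(h)+Q[...,1]*np.cos(h)
m=(abs(x)<.125)&(abs(y)<.07)&(P[...,2]>.009)&(P[...,2]<.08)
v,u=np.nonzero(m); print('rows',v.min(),v.max())
for a in np.arange(-.12,.13,.02):
    k=m&(x>=a)&(x<a+.02)
    if k.sum()>5: print(round(a,2),k.sum(),'y',np.median(y[k]).round(4),'z',np.median(P[...,2][k]).round(4))
print(x[m].min(),x[m].max())
t0=load('top0')['frame']; t1=grab('top','t16')['frame']
D=(cv2.absdiff(cv2.GaussianBlur(t0,(5,5),0),cv2.GaussianBlur(t1,(5,5),0)).max(2)>45).astype(np.uint8)
n,l,st,c=cv2.connectedComponentsWithStats(D)
for i in range(1,n):
    if st[i,4]>12: print(st[i].tolist())
"
```

```text
[ 0.40728308 -0.03705352  0.2268899 ] 0.4990570443864168 [-0.13976851 -0.09489477  0.39176039]
rows 0 140
-0.12 56 y -0.0026 z 0.0261
-0.1 366 y -0.0025 z 0.0268
-0.08 388 y -0.0024 z 0.0269
-0.06 415 y -0.0033 z 0.0268
-0.04 438 y -0.0026 z 0.0268
-0.02 322 y -0.0025 z 0.026
0.0 163 y -0.0019 z 0.0179
0.02 171 y -0.0027 z 0.0182
0.04 21 y -0.0026 z 0.0176
-0.10335029364305469 0.042959870373608273
[174, 148, 155, 236, 12064]
[351, 184, 11, 31, 236]
[14, 247, 158, 137, 10619]
[24, 275, 8, 12, 29]
[16, 291, 7, 6, 32]
[256, 317, 34, 10, 194]
[254, 345, 21, 13, 96]
[315, 345, 6, 8, 31]
[306, 354, 21, 30, 401]
[249, 356, 3, 12, 15]
[162, 369, 9, 15, 55]
```

```bash
python3 -c "
from rig import job_done
print(job_done())"
```

```text
the job is handed in; nothing more can be done
None
```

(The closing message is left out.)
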